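Shut and lock the router-bit case

TASK

Slide the lid of the router-bit case fully shut against the end stop, then lock it with its quarter-turn wing stud: press the wing head down, turn it ninety degrees clockwise (seen from above) while it is held down, and let it spring up again so that it is caught. Leave the sanding block, the block plane and the glue bottle where they are.

Things in the scene. Friction and masses are not known exactly. Their poses are not given: they have to be found in the camera images.
- case: Wooden router-bit case fixed to the bench, 170 (its x) x 260 (its y) x 73 mm high. Origin: centre of its underside. Its plywood lid (top at z = 66 mm) runs under two dark side lips (top z = 73 mm) along the case's y: toward -y to shut, where it meets the raised end wall; open, it sticks out past the +y end. The stud's axis is at x = 0, y = -75 mm when the lid is shut.
- lid (a joint): How far the lid is open along the case's +y, in m: 0 = shut against the end wall, 0.13 = fully open; starts part open. About 1.5 N friction; stays where it is left. When the stud is locked, its cam holds the lid (about 3 mm play). Locking it while the lid is open would block the lid from shutting.
- lid_pull (a point): Centre of the top of the dark wooden pull bar on the lid, at z = 84 mm: bar 90 (along x of the case) x 16 (along y) x 18 mm high, standing on the lid near its +y end. Its axes are those of the case.
- wing (a point): Centre of the wing of the stud, on the stud's axis; turns and sinks with the head. Upright dark steel bar 12 (its x) x 46 (its y) x 26 mm high, graspable across the 12 mm; top 13 mm above this point, the round flange it stands on (52 mm across, can be pressed) 12 mm below. Unpressed, 103 mm above the case's underside. Its length lies along the case's y unlocked, along the case's x locked.
- stud_press (a joint): How far the stud head is pressed down, in m: 0 = up, 0.014 = right down. Spring: about 8 N at the top, 14 N at the bottom. The head turns only while pressed more than 8 mm; let go part way round it stays stuck about 8 mm down; let go at either end of the turn it springs up to 0.
- stud_turn (a joint): Turn of the stud head, in rad, clockwise seen from above: 0 = unlocked (start), 1.571 = locked; stops at both ends, little friction.
- sanding_block: Bystander: cork sanding block, 60 x 106 x 33 mm, lying loose right of the case. Origin: centre of its underside.
- block_plane: Bystander: small green block plane, 44 x 155 x 56 mm, loose behind the case. Origin: centre of its underside.
- glue_bottle: Bystander: wood-glue bottle with pointed cap, 58 mm across, 166 mm high, standing loose behind the case to the right. Origin: centre of its underside.

How it is judged:
On the way, in this order (a step that is already met when the one before it is completed fails the run):
1. the lid is shut (within 5 mm) while the stud is still unlocked (value of joint lid below 0.005 m and value of joint stud_turn below 0.2 rad), for 0.1 s.
2. the stud head is held down (over 6 mm) and turned more than half way (value of joint stud_press above 0.006 m and value of joint stud_turn above 0.8 rad), for 0.05 s.
At the end, for the whole second after the job is handed in: The lid is shut (less than 5 mm open), the stud is turned to its locked end (over 1.35 rad) and has sprung up (less than 2 mm down) (value of joint lid below 0.005 m and value of joint stud_turn above 1.35 rad and value of joint stud_press below 0.002 m); the robot touches nothing.
It fails at once if the sanding block is displaced by more than 20 mm (distance of sanding_block from where it was at the start of the episode above 0.02 m).
It fails at once if the block plane is displaced by more than 20 mm (distance of block_plane from where it was at the start of the episode above 0.02 m).
It fails at once if the glue bottle is displaced by more than 20 mm or tipped (distance of glue_bottle from where it was at the start of the episode above 0.02 m or angle between glue_bottle's own z axis and vertical above 0.5 rad).
It also fails if it takes over 38 s, if anything falls off the work surface, if the arm or the gripper's body presses on something with over 40 N, if the wrist force passes 120 N, or if a joint passes its speed limit or range.

ROBOT

A 6-joint arm with a two-finger parallel gripper is mounted at the origin on a cart in front of the work surface, level with it; the furniture and walls round the work are solid. World frame = base frame: x ahead of the robot, y to its left, z up, the work surface at z = 0. Lengths are in m, angles in rad, forces in N, time in s.
With the tool pointing down it reaches from about 0.4 to 0.825 m from the base axis. Payload 7 kg.
Tool frame: the origin (TCP) lies on the mounting face of the last link; the fingertips stand 178 mm ahead of it and the grasp point (between the pads) lies arm.grip_depth ahead of it (arm.grip_depth is the distance from the TCP to the grasp point, in m); z points along the fingers, y is the direction in which the jaws open and shut (so a half turn about z gives the same grasp; the last joint's range is limited). The gripper opens to 88 mm and grips with 3 to 60 N. Pads are 19 mm wide; open, the fingers measure 130 mm over their backs; the gripper's body (78 mm by 193 mm) begins 47 mm behind the grasp point.
Start: joints at [1.463, 0.359, 0.012, 0, -1.224, -0.288], TCP at [0.26, 0.623, 0.405] pointing down, gripper open.
Joint ranges: [-3.07, 3.07], [-1.43, 2.12], [-1.02, 1.25], [-3.03, 1.67], [-3.05, -0], [-3.03, 3.03]. Speed limits (rad/s): [2.39, 2.39, 3.01, 3.14, 3.14, 3.14].

INTERFACE

Orientations are given as [roll, pitch, yaw] about the fixed x, y, z axes, in that order (R = Rz(yaw) Ry(pitch) Rx(roll)).
In Python, from station import arm gives the robot as it stands.
- The arm moves only by the tool carry_out, never from a script. Its argument "targets" is a list that holds one entry, the list of rows, each a list of 7 numbers: the turn, a rotation vector about the tool's x, y, z in units of 8 degrees (1.0 is 8 degrees), then the shift along the tool's x, y, z in units of 2.5 cm (1.0 is 2.5 cm), then the opening, from -1 (shut) to 1 (fully open). A call has 1 to 20 rows; each row shifts and turns the commanded pose from where the row before left it, along the tool's axes as they then stand; what a row does not reach is not made up. A row lasts 1/8 s, in which the tool goes at most 62.5 mm and 10.7 degrees, less where a joint would pass 70% of its speed; a pose out of reach is approached as far as the arm can. A call with a number of a shift or a turn outside -1 to 1 is refused whole. A call with a gripper value outside its range is refused whole. The fingers move at their own pace and stop on an object; "squeeze" is the grip in N (left out, the last holds). Time passes only in rows, so rows that do not move let the fingers close. It gives the time, the measured TCP pose, the force and the opening at its end, in the units of the state.
- arm.get_state(): the state, without advancing time (a new reading comes with each control period).
- arm.grab_frame(name): name is "scene" or "top"; returns (picture, depth): 384x512x3 uint8, red, green, blue; 384x512 float32, m along the optical axis (not along the pixel's ray), 0 where there is no reading.
- arm.camera_model(name): a dict with "camera_matrix" (3x3 intrinsics, pixels), "distortion" ([k1, k2, p1, p2, k3] as OpenCV has them; the pictures are not rectified), "world_from_camera" (4x4, takes a point from camera to world coordinates). Camera axes: x right, y down, z forward; pixel columns grow to the right and rows downward; lengths in m; the calibration is good to about 2 mm. A picture is of the moment at which its call begins. camera_model takes no time and is no camera call.
- arm.job_done(): hands the job in, once; it reports no verdict.
Trained networks look in the newest picture that a camera, given by its name, has taken for a name from the list of things; names that differ only in an ending like _2 or _b are one class to them, and where a whole thing is asked for, a point or a joint stands for the part that bears it (a point fixed in the world has none). Each returns a list of dicts, best first, with "conf" (0 to 1); they miss things now and then, are a little off and sometimes report something else, mostly with a low value. They report only what shows in the picture. A call takes as long as a camera call.
- arm.spot_in(camera, query): "point" ([row, column] in pixels, amid what is visible of it).
- arm.landmark_of(camera, query): "point" ([row, column] in pixels: a listed point, or the origin of a listed thing).
The state is a dict: "t": time; "q": joint angles; "qd": joint speeds; "joint_efforts": joint torques, N m; "eef_pos": TCP position; "ee_rot": TCP orientation; "force": force on the tool from outside, world axes, zero at the start; "moment": the same for the moment, N m; "width": finger opening in m.
Only numpy, scipy, OpenCV 4.12 (cv2) and the standard library are available. Lean on these libraries where they do the work, as an engineer would, in place of code of your own. Each camera call takes 0.05 s, during which the arm holds its last target.

## Working session

There is one attempt and no reset: what is moved stays moved. The work goes in short steps, Python scripts to look and compute and a tool call to move; the robot and the scene stay as the last step left them, time stands still between calls to the robot, and variables do not carry over. Pictures are saved under pics/ and viewed, and the job is handed in when it is done.

Besides the shell and the picture viewer there is one more tool, called after "Call:" by a JSON object that holds its "method" and its "body", one argument or row to a line. carry_out: Moves the arm, as the interface text tells. Its arguments: {"type":"object","properties":{"targets":{"type":"array"},"squeeze":{"type":"number"}},"required":["targets"]}

```bash
mkdir -p pics; ls; cat > h.py <<'E'
import numpy as np, cv2
from station import arm
def world(cam,rc,depth,m=None):
    m=m or arm.camera_model(cam); K=np.array(m["camera_matrix"]);D=np.array(m["distortion"]);T=np.array(m["world_from_camera"])
    r,c=rc; u=cv2.undistortPoints(np.array([[[c,r]]],float),K,D)[0,0]
    return (T@np.array([u[0]*depth,u[1]*depth,depth,1]))[:3]
def onz(cam,rc,z):
    m=arm.camera_model(cam);T=np.array(m["world_from_camera"])
    a=T[:3,3];b=world(cam,rc,1.0,m);s=(z-a[2])/(b[2]-a[2]);return a+s*(b-a)
def cloud(cam,depth):
    m=arm.camera_model(cam);K=np.array(m["camera_matrix"]);D=np.array(m["distortion"]);T=np.array(m["world_from_camera"])
    h,w=depth.shape;r,c=np.mgrid[:h,:w]
    u=cv2.undistortPoints(np.stack([c.ravel(),r.ravel()],1).astype(float)[:,None],K,D)[:,0]
    d=depth.ravel();P=np.stack([u[:,0]*d,u[:,1]*d,d],1)@T[:3,:3].T+T[:3,3]
    return P.reshape(h,w,3)
E
python3 - <<'E'
from h import *
print(arm.get_state(), arm.grip_depth)
for n in("scene","top"):
    p,d=arm.grab_frame(n);cv2.imwrite(f"pics/{n}0.png",p[...,::-1]);np.save(f"{n}0.npy",d)
    print(n,np.round(arm.camera_model(n)["world_from_camera"],3).tolist())
    for q in("lid_pull","wing","case","sanding_block","block_plane","glue_bottle"):
        l=arm.landmark_of(n,q)
        print(q,[(np.round(x["point"]).tolist(),round(x["conf"],2)) for x in l[:2]])
        z={"lid_pull":.084,"wing":.103}.get(q,0)
        if l: print(np.round(onz(n,l[0]["point"],z),4))
E
```

```text
pics
{'t': 0.0, 'q': array([ 1.46313639e+00,  3.59391105e-01,  1.10260360e-02, -3.66748315e-04,
       -1.22413027e+00, -2.88110788e-01]), 'qd': array([-0.00020761,  0.00046044, -0.00125721,  0.00085242, -0.0006878 ,
       -0.00160048]), 'joint_efforts': array([-7.50570180e-04, -5.82735193e+01,  2.93040454e+01,  6.99710503e+00,
        6.87916239e-03, -1.84010605e-04]), 'eef_pos': array([0.26013967, 0.6226264 , 0.40370244]), 'ee_rot': array([ 3.13986570e+00, -1.52254997e-04, -3.95895499e-01]), 'force': array([ 0.38633378,  0.25896768, -0.22239826]), 'moment': array([ 0.01673512, -0.01356402,  0.05540927]), 'width': 0.08780447094790647} 0.1593
scene [[0.829, -0.249, 0.5, -0.064], [-0.559, -0.359, 0.748, -1.033], [-0.007, -0.899, -0.437, 0.68], [0.0, 0.0, 0.0, 1.0]]
lid_pull [([173.0, 198.0], 0.77), ([224.0, 241.0], 0.7)]
[0.5182 0.2014 0.084 ]
wing [([188.0, 229.0], 0.71)]
[0.5229 0.0129 0.103 ]
case [([223.0, 240.0], 0.65), ([190.0, 286.0], 0.22)]
[ 0.5353 -0.0266  0.    ]
sanding_block [([281.0, 252.0], 0.83)]
[ 0.4116 -0.2795  0.    ]
block_plane [([188.0, 287.0], 0.86)]
[0.791  0.0844 0.    ]
glue_bottle [([221.0, 327.0], 0.55)]
[ 0.7546 -0.1609  0.    ]
top [[0.003, -0.995, 0.104, 0.508], [-1.0, -0.0, 0.022, -0.058], [-0.022, -0.104, -0.994, 1.089], [0.0, 0.0, 0.0, 1.0]]
lid_pull [([221.0, 180.0], 0.59), ([221.0, 252.0], 0.55)]
[0.5205 0.1802 0.084 ]
wing [([220.0, 240.0], 0.65)]
[0.526  0.0011 0.103 ]
case [([219.0, 254.0], 0.76), ([255.0, 332.0], 0.54)]
[ 0.5306 -0.0336  0.    ]
sanding_block [([253.0, 330.0], 0.59)]
[ 0.4245 -0.2701  0.    ]
block_plane [([145.0, 222.0], 0.85)]
[0.7671 0.0671 0.    ]
glue_bottle [([144.0, 297.0], 0.62)]
[ 0.7679 -0.1736  0.    ]
```

View pics/scene0.png

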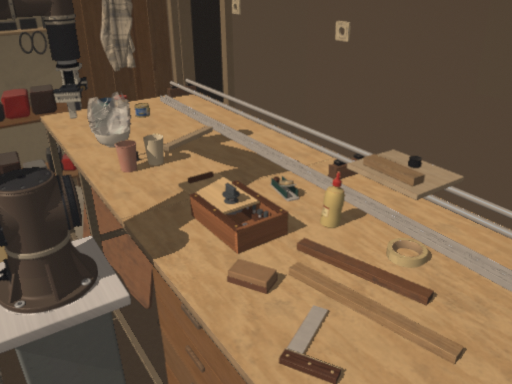

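View pics/top0.png

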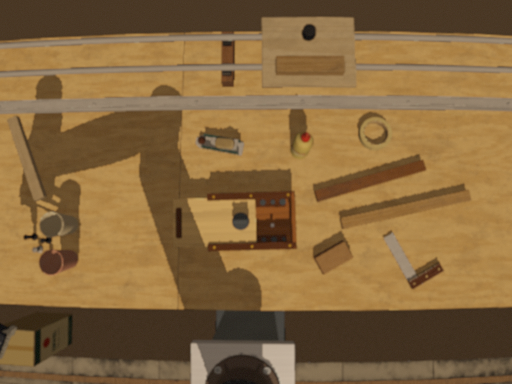

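```bash
python3 - <<'E'
from h import *
p=cv2.imread("pics/top0.png");cv2.imwrite("pics/top0c.png",cv2.resize(p[175:270,160:310],None,fx=5,fy=5,interpolation=cv2.INTER_CUBIC))
P=cloud("top",np.load("top0.npy"))
S=P[175:270,160:310].reshape(-1,3)
col=p[175:270,160:310].reshape(-1,3).max(1)
def box(n,m):
    Q=S[m]; 
    if len(Q)<5: print(n,len(Q));return
    r=cv2.minAreaRect(Q[:,:2].astype(np.float32)*1000); print(n,len(Q),Q.mean(0).round(4),np.median(Q[:,2]).round(4),r)
x,y,z=S.T
inb=(abs(x-.52)<.12)
box("pull",inb&(y>.12)&(z>.075)&(z<.1))
box("wingtop",inb&(y<.1)&(z>.105))
box("flange",inb&(abs(y)<.05)&(abs(x-.525)<.035)&(z>.086)&(z<.096))
box("lips",inb&(z>.0695)&(z<.077)&(abs(x-.525)>.06)&(y<.12))
box("case",inb&(z>.02)&(z<.08)&(y<.11))
box("lid",inb&(z>.06)&(z<.0695)&(abs(x-.525)<.06)&(y>.11))
for xx in np.arange(.42,.64,.01):
    m=(abs(x-xx)<.002)&(abs(y-.05)<.005); print(round(xx,2), S[m][:,2].mean().round(4) if m.any() else None,end='; ')
print()
for yy in np.arange(-.19,.24,.006):
    m=(abs(y-yy)<.003)&(abs(x-.525)<.005); print(round(yy,3), S[m][:,2].mean().round(4) if m.any() else None,end='; ')
E
```

```text
pull 166 [0.5187 0.1843 0.0837] 0.0837 ((518.9227294921875, 184.56112670898438), (87.99021911621094, 16.747243881225586), 4.0807881355285645)
wingtop 122 [ 0.5168 -0.0237  0.5308] 0.1179 ((521.6345825195312, -17.291820526123047), (83.64390563964844, 16.60611343383789), 82.08973693847656)
flange 180 [0.5238 0.0017 0.0914] 0.0915 ((523.69482421875, 1.7692604064941406), (49.026771545410156, 48.71261978149414), 45.28485107421875)
lips 1288 [ 0.5222 -0.0283  0.0733] 0.0733 ((524.6763305664062, -21.371734619140625), (170.38494873046875, 271.4790954589844), 1.6668328046798706)
case 3997 [ 0.5234 -0.0098  0.0649] 0.0678 ((524.733642578125, -23.340927124023438), (170.38494873046875, 270.25030517578125), 1.6668328046798706)
lid 1054 [0.5254 0.1524 0.0665] 0.0665 ((525.3966064453125, 158.15960693359375), (118.79674530029297, 94.72521209716797), 0.5169945955276489)
0.42 0.001; 0.43 -0.0002; 0.44 0.0723; 0.45 0.0728; 0.46 0.0681; 0.47 0.0664; 0.48 0.0657; 0.49 0.0664; 0.5 0.0673; 0.51 0.0656; 0.52 0.0658; 0.53 0.0659; 0.54 0.0666; 0.55 0.0666; 0.56 0.0659; 0.57 0.0666; 0.58 0.0665; 0.59 0.0739; 0
[... 381 characters left out ...]
0095; -0.058 0.0086; -0.052 0.0078; -0.046 0.0086; -0.04 0.0335; -0.034 0.0673; -0.028 0.0659; -0.022 0.0911; -0.016 0.1179; -0.01 0.1165; -0.004 0.1158; 0.002 0.1171; 0.008 0.1157; 0.014 0.1166; 0.02 0.1161; 0.026 0.1141; 0.032 0.0676; 0.038 0.066; 0.044 0.0669; 0.05 0.0668; 0.056 0.0651; 0.062 0.0662; 0.068 0.0671; 0.074 0.0667; 0.08 0.0666; 0.086 0.0663; 0.092 0.0661; 0.098 0.0667; 0.104 0.0676; 0.11 0.0668; 0.116 0.0672; 0.122 0.0674; 0.128 0.0657; 0.134 0.0657; 0.14 0.0669; 0.146 0.0676; 0.152 0.0673; 0.158 0.0668; 0.164 0.0675; 0.17 0.0678; 0.176 0.0682; 0.182 0.0825; 0.188 0.0842; 0.194 0.0769; 0.2 0.0669; 0.206 0.0662; 0.212 None; 0.218 None; 0.224 0.0006; 0.23 0.0006; 0.236 -0.0007;
```

View pics/top0c.png

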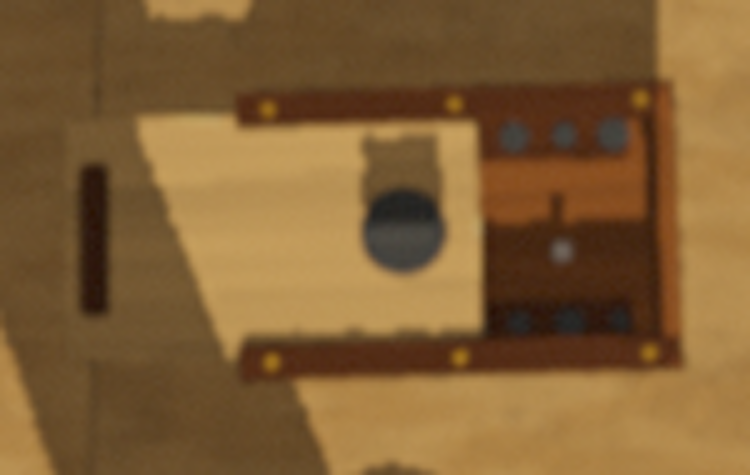

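Call:
{"method": "carry_out", "body": {
  "targets": [
    [[0, 0, 1, 0, 0, 0, -1], [0, 0, 1, 0, 0, 0.2, -1], [0, 0, 1, 0, 0, 0.2, -1], [0, 0, 1, 0, 0, 0.2, -1], [0, 0, 1, 0, 0, 0.2, -1], [0, 0, 1, 0, 0, 0.2, -1], [0, 0, 1, 0, 0, 0.2, -1], [0, 0, 1, 0, 0, 0.2, -1], [0, 0, 0.2, 0, 0, 0, -1]]
  ],
  "squeeze": 20
}}

```text
t: 1.82
eef_pos: [0.2602, 0.6227, 0.3693]
ee_rot: [3.141, -0.001, -1.541]
force: [-0.5, 0.3, 0.7]
width: 0.0035
```

Call:
{"method": "carry_out", "body": {
  "targets": [
    [[0, 0, 0, 0.5, -0.3, 0, -1], [0, 0, 0, 0.9, -0.55, 0, -1], [0, 0, 0, 0.9, -0.55, 0, -1], [0, 0, 0, 0.9, -0.55, 0, -1], [0, 0, 0, 0.9, -0.55, 0, -1], [0, 0, 0, 0.9, -0.55, 0, -1], [0, 0, 0, 0.9, -0.55, 0, -1], [0, 0, 0, 0.9, -0.55, 0, -1], [0, 0, 0, 0.9, -0.55, 0, -1], [0, 0, 0, 0.9, -0.55, 0, -1], [0, 0, 0, 0.9, -0.55, 0, -1], [0, 0, 0, 0.9, -0.55, 0, -1], [0, 0, 0, 0.9, -0.55, 0, -1], [0, 0, 0, 0.9, -0.55, 0.2, -1], [0, 0, 0, 0.9, -0.55, 0.3, -1], [0, 0, 0, 0.9, -0.55, 0.4, -1], [0, 0, 0, 0.9, -0.55, 0.4, -1], [0, 0, 0, 0.9, -0.55, 0.4, -1], [0, 0, 0, 0.7, -0.4, 0.4, -1], [0, 0, 0, 0, 0, 0, -1]]
  ]
}}

```text
t: 4.32
eef_pos: [0.5242, 0.2164, 0.3161]
ee_rot: [3.14, -0.001, -1.543]
force: [-0.9, -0.1, 0.7]
width: 0.0004
```

Call:
{"method": "carry_out", "body": {
  "targets": [
    [[0, 0, 0, -0.2, 0.25, 0.5, -1], [0, 0, 0, 0, 0, 0.7, -1], [0, 0, 0, 0, 0, 0.7, -1], [0, 0, 0, 0, 0, 0.4, -1], [0, 0, 0, 0, 0, 0.2, -1], [0, 0, 0, 0, 0, 0, -1]]
  ]
}}

```text
t: 5.08
eef_pos: [0.5173, 0.2231, 0.2546]
ee_rot: [3.141, -0.0, -1.54]
force: [-0.9, -0.0, 0.5]
width: 0.0008
```

```bash
python3 - <<'E'
from h import *
p,d=arm.grab_frame("scene");cv2.imwrite("pics/s1.png",cv2.resize(p[120:260,160:320,::-1],None,fx=4.5,fy=4.2))
print(arm.get_state()["eef_pos"],arm.get_state()["force"])
E
```

```text
[0.51744441 0.22310592 0.25496736] [-0.39835201 -0.39269172 -0.03587091]
```

View pics/s1.png

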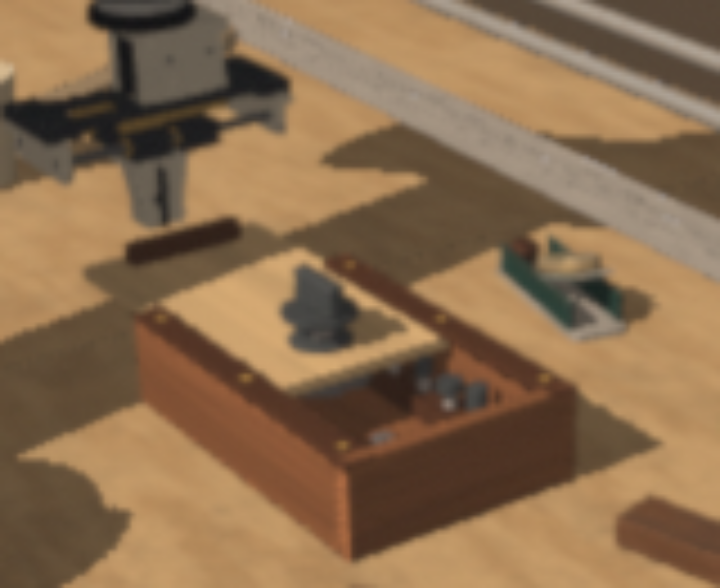

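Call:
{"method": "carry_out", "body": {
  "targets": [
    [[0, 0, 0, 0.3, 0, 0.12, -1], [0, 0, 0, 0.4, 0, 0, -1], [0, 0, 0, 0.4, 0, 0, -1], [0, 0, 0, 0.4, 0, 0, -1], [0, 0, 0, 0.4, 0, 0, -1], [0, 0, 0, 0.4, 0, 0, -1], [0, 0, 0, 0.4, 0, 0, -1], [0, 0, 0, 0.4, 0, 0, -1], [0, 0, 0, 0.4, 0, 0, -1], [0, 0, 0, 0.4, 0, 0, -1], [0, 0, 0, 0.2, 0, 0, -1], [0, 0, 0, 0.2, 0, 0, -1]]
  ]
}}

```text
t: 6.62
eef_pos: [0.5206, 0.115, 0.2516]
ee_rot: [3.141, -0.0, -1.541]
force: [-1.5, 2.2, 0.8]
width: 0.0002
```

Call:
{"method": "carry_out", "body": {
  "targets": [
    [[0, 0, 0, 0.2, 0, 0, -1], [0, 0, 0, 0.15, 0, 0, -1], [0, 0, 0, 0.1, 0, 0, -1]]
  ]
}}

```text
t: 7.0
eef_pos: [0.5209, 0.1039, 0.2516]
ee_rot: [3.141, -0.0, -1.541]
force: [-1.9, 1.5, 0.2]
width: 0.0003
```

Call:
{"method": "carry_out", "body": {
  "targets": [
    [[0, 0, 0, 0.1, 0, 0, -1], [0, 0, 0, 0.1, 0, 0, -1]]
  ]
}}

```text
t: 7.25
eef_pos: [0.5211, 0.099, 0.2516]
ee_rot: [3.141, -0.0, -1.541]
force: [-2.5, 2.6, 0.8]
width: 0.0001
```

Call:
{"method": "carry_out", "body": {
  "targets": [
    [[0, 0, 0, 0.1, 0, 0, -1], [0, 0, 0, 0.1, 0, 0, -1]]
  ]
}}

```text
t: 7.5
eef_pos: [0.5211, 0.0968, 0.2518]
ee_rot: [-3.14, 0.006, -1.542]
force: [-14.3, 31.0, 3.3]
width: 0.0004
```

Call:
{"method": "carry_out", "body": {
  "targets": [
    [[0, 0, 0, -0.3, 0, 0, -1], [0, 0, 0, -0.3, 0, 0, -1], [0, 0, 0, 0, 0, -0.8, -1], [0, 0, 0, 0, 0, -1, -0.5], [0, 0, 0, 0, 0, -1, 0], [0, 0, 0, 0, 0, -0.5, 0]]
  ]
}}

```text
t: 8.25
eef_pos: [0.5211, 0.1091, 0.3354]
ee_rot: [-3.14, 0.0, -1.541]
force: [-0.0, 0.1, -0.7]
width: 0.025
```

```bash
python3 - <<'E'
from h import *
print(arm.get_state()["eef_pos"],arm.get_state()["force"])
for n in("scene","top"):
    p,d=arm.grab_frame(n);cv2.imwrite(f"pics/{n}2.png",p[...,::-1]);np.save(f"{n}2.npy",d)
    for q in("wing","lid_pull"):
        l=arm.landmark_of(n,q)
        for x in l[:2]: print(n,q,np.round(x["point"]),round(x["conf"],2),onz(n,x["point"],.103 if q=="wing" else .084).round(4))
P=cloud("top",np.load("top2.npy"));S=P.reshape(-1,3);x,y,z=S.T
for nm,m in(("flange",(abs(x-.525)<.04)&(abs(y+.1)<.05)&(z>.086)&(z<.096)),("wing",(abs(x-.525)<.04)&(abs(y+.1)<.05)&(z>.105)&(z<.125))):
    if m.sum()>5: print(nm,m.sum(),S[m].mean(0),cv2.minAreaRect(S[m][:,:2].astype(np.float32)*1000))
p=cv2.imread("pics/top2.png");cv2.imwrite("pics/t2c.png",cv2.resize(p[175:270,160:310],None,fx=5,fy=5))
p=cv2.imread("pics/scene2.png");cv2.imwrite("pics/s2c.png",cv2.resize(p[120:260,160:320],None,fx=4.2,fy=4.2))
E
```

```text
[0.52108519 0.10910756 0.33540632] [-0.00917653  0.057421   -0.66277399]
scene wing [203. 253.] 0.54 [ 0.5286 -0.1073  0.103 ]
scene lid_pull [185. 216.] 0.56 [0.52  0.084 0.084]
top wing [222. 281.] 0.77 [ 0.5189 -0.1149  0.103 ]
top lid_pull [221. 215.] 0.64 [0.5218 0.0759 0.084 ]
flange 183 [ 0.52721505 -0.1026112   0.09158688] ((526.8555297851562, -104.42571258544922), (48.74510192871094, 48.80720520019531), 0.15211737155914307)
wing 69 [ 0.526798   -0.10421555  0.11581483] ((527.7233276367188, -103.32166290283203), (11.289063453674316, 42.208988189697266), 0.1599416881799698)
```

View pics/t2c.png

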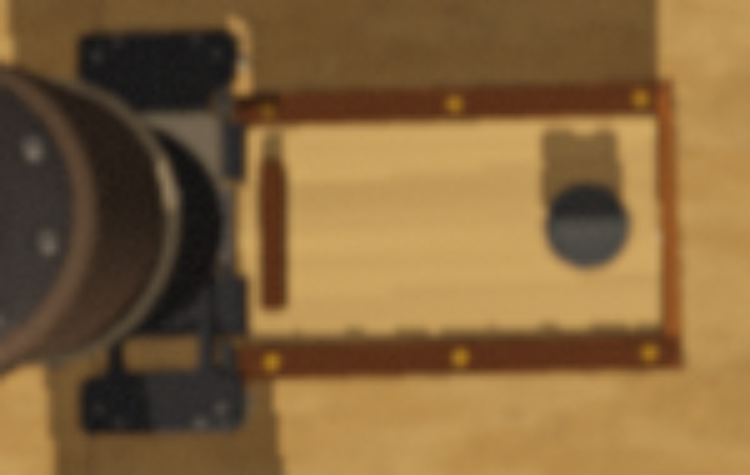

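View pics/s2c.png

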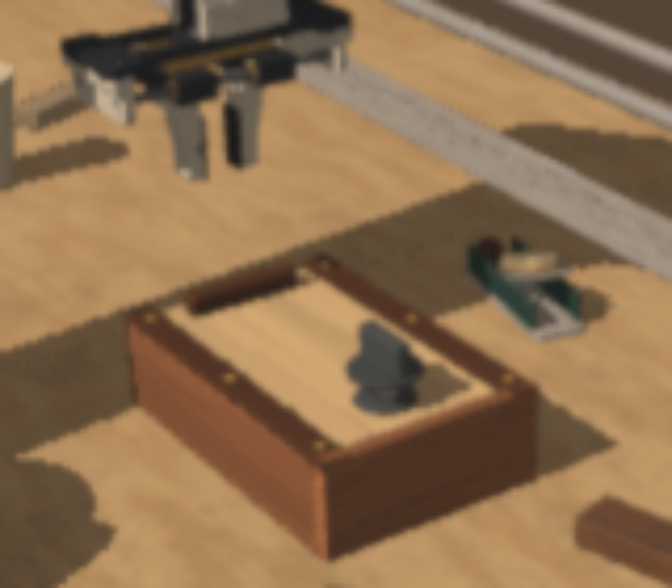

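Call:
{"method": "carry_out", "body": {
  "targets": [
    [[0, 0, 0, 0.5, 0, 0, 0], [0, 0, 0, 0.9, 0, 0, 0], [0, 0, 0, 0.9, 0, 0, 0], [0, 0, 0, 0.9, 0, 0, 0], [0, 0, 0, 0.9, 0, 0, 0], [0, 0, 0, 0.9, 0, 0, 0], [0, 0, 0, 0.9, 0, 0, 0], [0, 0, 0, 0.9, 0, 0, 0], [0, 0, 0, 0.9, 0, 0, 0], [0, 0, 0, 0.6, 0, 0, 0], [0, 0, 0, 0.2, 0, 0, 0], [0, 0, 0, 0, 0, 0, 0], [0, 0, 0, 0, 0, 0, 0]]
  ]
}}

```text
t: 10.18
eef_pos: [0.5272, -0.1028, 0.3342]
ee_rot: [3.142, 0.0, -1.54]
force: [-0.0, -1.4, 0.0]
width: 0.044
```

Call:
{"method": "carry_out", "body": {
  "targets": [
    [[0, 0, 0, 0, 0, 0.5, 0], [0, 0, 0, 0, 0, 0.7, 0], [0, 0, 0, 0, 0, 0.7, 0], [0, 0, 0, 0, 0, 0.4, 0], [0, 0, 0, 0, 0, 0.15, 0], [0, 0, 0, 0, 0, 0, 0]]
  ]
}}

```text
t: 10.92
eef_pos: [0.5273, -0.1032, 0.2729]
ee_rot: [3.141, -0.0, -1.541]
force: [0.4, -0.4, 0.2]
width: 0.0438
```

```bash
python3 - <<'E'
from h import *
print(arm.get_state()["eef_pos"],arm.get_state()["force"])
p,d=arm.grab_frame("scene");cv2.imwrite("pics/s3.png",cv2.resize(p[120:260,160:320,::-1],None,fx=4.2,fy=4.2))
E
```

```text
[ 0.52729941 -0.10318732  0.27286616] [ 0.40886325 -0.38370896  0.18873035]
```

View pics/s3.png

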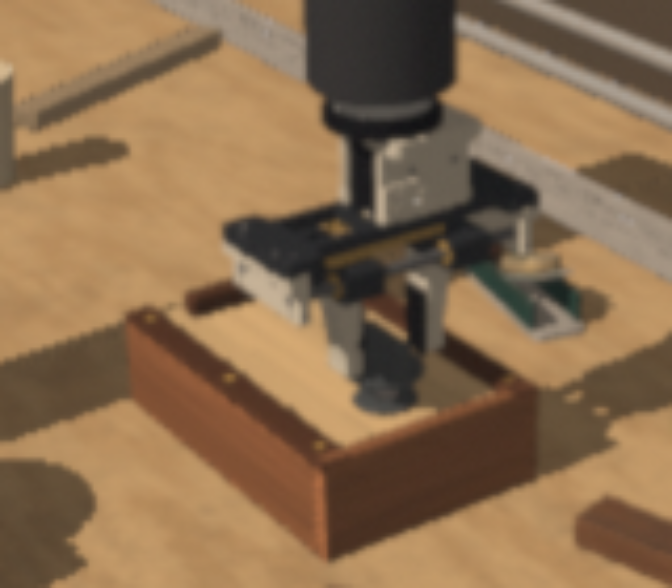

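Fingers straddle the wing (about (385,350) in the crop). Closing on it.

Call:
{"method": "carry_out", "body": {
  "targets": [
    [[0, 0, 0, 0, 0, 0, -1], [0, 0, 0, 0, 0, 0, -1], [0, 0, 0, 0, 0, 0, -1], [0, 0, 0, 0, 0, 0, -1], [0, 0, 0, 0, 0, 0, -1], [0, 0, 0, 0, 0, 0, -1]]
  ],
  "squeeze": 15
}}

```text
t: 11.72
eef_pos: [0.5266, -0.1034, 0.273]
ee_rot: [3.14, -0.0, -1.541]
force: [-4.7, 1.0, 4.6]
width: 0.0119
```

Call:
{"method": "carry_out", "body": {
  "targets": [
    [[0, 0, 0, 0, 0.02, 0.2, -1], [0, 0, 0, 0, 0, 0.2, -1], [0, 0, 0, 0, 0, 0.1, -1], [0, 0, 0, 0, 0, 0.1, -1], [0, 0, 0, 0, 0, 0, -1]]
  ]
}}

```text
t: 12.35
eef_pos: [0.5265, -0.1034, 0.2589]
ee_rot: [3.141, -0.0, -1.54]
force: [-5.5, 0.9, 13.2]
width: 0.0118
```

Call:
{"method": "carry_out", "body": {
  "targets": [
    [[0, 0, 0.3, 0, 0.02, 0.02, -1], [0, 0, 0.7, 0, 0, 0, -1], [0, 0, 0.7, 0, 0, 0, -1], [0, 0, 0.7, 0, 0, 0, -1]]
  ]
}}

```text
t: 12.85
eef_pos: [0.5263, -0.1034, 0.2589]
ee_rot: [-3.141, -0.0, -1.878]
force: [-5.4, 1.2, 14.5]
width: 0.012
```

Call:
{"method": "carry_out", "body": {
  "targets": [
    [[0, 0, 0.7, 0, 0, 0, -1], [0, 0, 0.7, 0, 0, 0, -1], [0, 0, 0.7, 0, 0, 0, -1], [0, 0, 0.7, 0, 0, 0, -1], [0, 0, 0.7, 0, 0, 0, -1], [0, 0, 0.7, 0, 0, 0, -1]]
  ]
}}

```text
t: 13.6
eef_pos: [0.5264, -0.1034, 0.2588]
ee_rot: [-3.141, 0.0, -2.465]
force: [-4.9, 1.6, 14.2]
width: 0.0119
```

Call:
{"method": "carry_out", "body": {
  "targets": [
    [[0, 0, 0.7, 0, 0, 0, -1], [0, 0, 0.7, 0, 0, 0, -1], [0, 0, 0.7, 0, 0, 0, -1], [0, 0, 0.7, 0, 0, 0, -1], [0, 0, 0.7, 0, 0, 0, -1], [0, 0, 0.7, 0, 0, 0, -1], [0, 0, 0.4, 0, 0, 0, -1], [0, 0, 0.2, 0, 0, 0, -1], [0, 0, 0, 0, 0, 0, -1]]
  ]
}}

```text
t: 14.72
eef_pos: [0.5265, -0.1035, 0.2589]
ee_rot: [-3.141, 0.001, -3.132]
force: [-4.8, 0.3, 13.9]
width: 0.0115
```

```bash
python3 - <<'E'
from h import *
s=arm.get_state();print(s["eef_pos"],s["ee_rot"],s["force"],s["moment"],s["width"],s["q"])
p,d=arm.grab_frame("scene");cv2.imwrite("pics/s4.png",cv2.resize(p[120:260,160:320,::-1],None,fx=4.2,fy=4.2))
E
```

```text
[ 0.52648784 -0.10347234  0.2588514 ] [-3.14075076e+00  1.24206085e-03 -3.13153889e+00] [-4.80554214  0.32851122 13.93544795] [-0.02056829  1.7061365   0.37419663] 0.011482446307158733 [ 1.71900877e-01  2.76433195e-01 -4.82323838e-01  1.42223182e-03
 -8.10949634e-01 -1.73362304e+00]
```

View pics/s4.png

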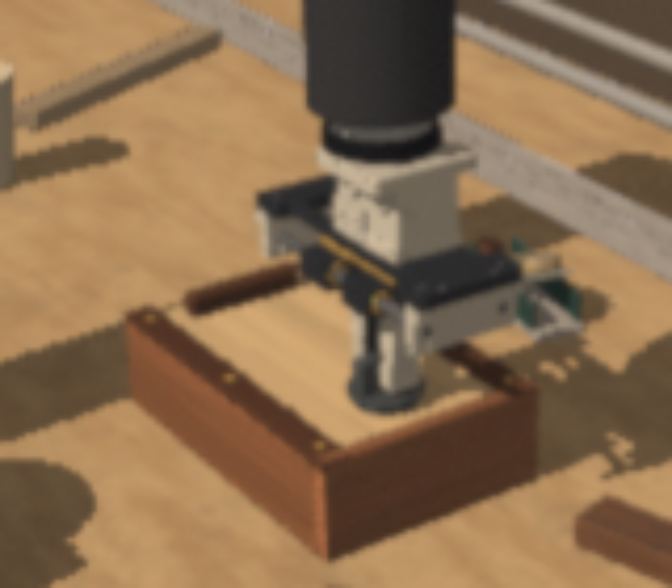

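Call:
{"method": "carry_out", "body": {
  "targets": [
    [[0, 0, 0, 0, 0, -0.2, -1], [0, 0, 0, 0, 0, -0.2, -1], [0, 0, 0, 0, 0, -0.1, -1], [0, 0, 0, 0, 0, -0.05, -1], [0, 0, 0, 0, 0, 0, -1]]
  ]
}}

```text
t: 15.4
eef_pos: [0.5263, -0.1035, 0.272]
ee_rot: [-3.141, 0.001, -3.132]
force: [-3.8, -0.6, 7.1]
width: 0.0121
```

Call:
{"method": "carry_out", "body": {
  "targets": [
    [[0, 0, 0, 0, 0, 0, 0], [0, 0, 0, 0, 0, 0, 0], [0, 0, 0, 0, 0, 0, 0], [0, 0, 0, 0, 0, 0, 0], [0, 0, 0, 0, 0, -0.3, 0], [0, 0, 0, 0, 0, -0.8, 0], [0, 0, 0, 0, 0, -1, 0], [0, 0, 0, 0, 0, -1, 0], [0, 0, 0, -0.5, 0, -0.5, 0], [0, 0, 0, -0.8, 0.8, 0, 0]]
  ]
}}

```text
t: 16.65
eef_pos: [0.559, -0.0832, 0.3631]
ee_rot: [3.141, 0.003, -3.134]
force: [0.1, 0.5, -0.4]
width: 0.0441
```

Call:
{"method": "carry_out", "body": {
  "targets": [
    [[0, 0, 0, 0, 0.8, -0.3, 0], [0, 0, 0, 0, 1, 0, 0], [0, 0, 0, 0, 1, 0, 0], [0, 0, 0, 0, 1, 0, 0], [0, 0, 0, 0, 1, 0, 0], [0, 0, 0, 0, 1, 0, 0], [0, 0, 0, 0, 1, 0, 0], [0, 0, 0, 0, 1, 0, 0], [0, 0, 0, 0, 0.8, 0, 0], [0, 0, 0, 0, 0.3, 0, 0], [0, 0, 0, 0, 0, 0, 0]]
  ]
}}

```text
t: 18.02
eef_pos: [0.5563, 0.1399, 0.3685]
ee_rot: [-3.141, -0.0, -3.132]
force: [0.3, -0.8, 0.8]
width: 0.0438
```

```bash
python3 - <<'E'
from h import *
for n in("scene","top"):
    p,d=arm.grab_frame(n);cv2.imwrite(f"pics/{n}5.png",p[...,::-1]);np.save(f"{n}5.npy",d)
P=cloud("top",np.load("top5.npy"));S=P.reshape(-1,3);x,y,z=S.T
for nm,m in(("flange",(abs(x-.525)<.04)&(abs(y+.1)<.05)&(z>.074)&(z<.1)),("wing",(abs(x-.525)<.04)&(abs(y+.1)<.05)&(z>.102)&(z<.125)),("pull",(abs(x-.52)<.06)&(abs(y-.08)<.03)&(z>.078)&(z<.1))):
    if m.sum()>5: print(nm,m.sum(),S[m].mean(0),np.median(S[m][:,2]),cv2.minAreaRect(S[m][:,:2].astype(np.float32)*1000))
p=cv2.imread("pics/top5.png");cv2.imwrite("pics/t5c.png",cv2.resize(p[120:290,160:360],None,fx=4,fy=3.5))
p=cv2.imread("pics/scene5.png");cv2.imwrite("pics/s5c.png",cv2.resize(p[120:260,160:320],None,fx=4.2,fy=4.2))
print(arm.get_state()["force"])
E
```

```text
flange 192 [ 0.52711385 -0.1051287   0.09080995] 0.09145140335176433 ((529.3269653320312, -115.55267333984375), (50.43718719482422, 74.42997741699219), 10.107972145080566)
wing 66 [ 0.52736635 -0.10308378  0.11582918] 0.1163251771720959 ((527.7843017578125, -102.11163330078125), (10.885599136352539, 44.81150817871094), 89.78888702392578)
pull 76 [0.49899528 0.07866537 0.08441862] 0.08446365995320171 ((499.0082092285156, 77.88318634033203), (40.649009704589844, 14.210695266723633), 1.7959437370300293)
[0.21242347 0.30647489 0.03627966]
```

View pics/t5c.png

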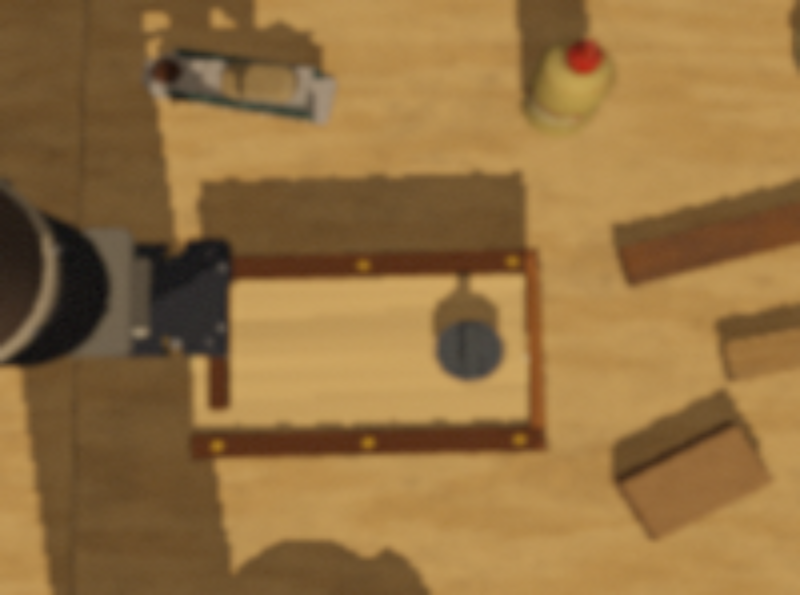

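View pics/s5c.png

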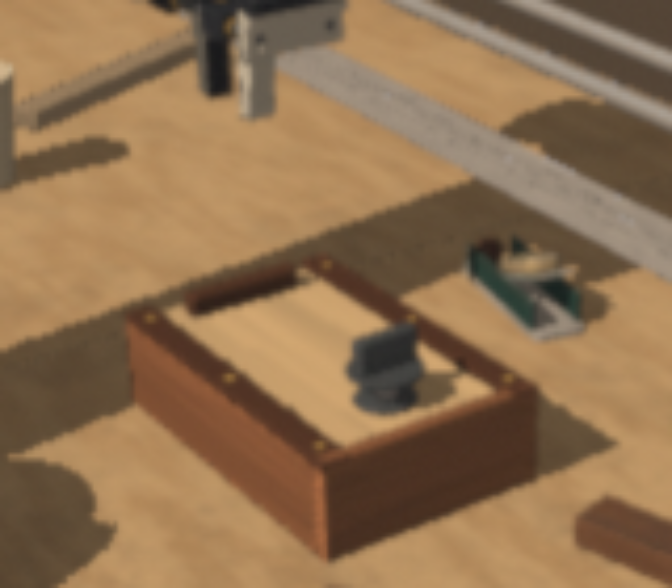

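The wing now lies along the case's x at (385,350) in the scene crop. Its top is at z 0.116, the same as before pressing, so it has sprung up. The lid is against the end wall and nothing touches the robot.

```bash
python3 -c "
from station import arm
print(arm.job_done())"
```

```text
the job is handed in; nothing more can be done
None
```

The lid is shut and the wing stud is locked. I handed the job in at about 18 s of the 38 s allowed; no verdict was reported.

- **Shutting the lid:** I pushed the pull bar with closed fingers until it met the end stop. The reaction there was about 31 N along the push.
- **Locking the stud:** I gripped the wing and pressed it down about 14 mm, with a spring force of about 13–14 N. Then I turned it about 91° clockwise to its stop, let it rise while still gripped, and let go.
- **Last checks:**
  - The wing lies along the case's x, with its top at 0.116 m, the same as before pressing.
  - The stud's axis has not moved, to within about 2 mm.
  - The force on the tool is near zero.
  - The sanding block, plane and bottle look unmoved in the pictures; I did not measure their positions again.
- **Disagreement:** the trained network put the wing about 12 mm off the depth measurement in the top view after the lid was shut. I used the depth measurement, and the grasp agreed with it.

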